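# Load a test carrier under the spring clip of a labelling jig

### The job

Load the grey test carrier into the labelling jig with your fingertips only: with one fingertip press the clip's long round bar down so that its jaw lifts, and with the other push the carrier along the channel, under the raised jaw, until it is fully home against the end stop, keeping the clip held down all that time. Then let the bar go, so that the jaw closes on top of the carrier, and move clear. Do not pick up or lift the carrier, and leave everything else on the desk where it is.

Things in the scene. Friction and masses are not known exactly. Their poses are not given: they have to be found in the camera images.
- jig: Fixed labelling jig: white base plate, x -125 to +85, y -35 to +40 mm; its upper face, the deck, is 14 mm above the table. Origin on the table, under the channel's centre line; x along the channel in the pushing direction (roughly away from the robot), y left towards the clip's bar. Guide rails 8 mm high above the deck, x -65 to +85, leave a channel 40 mm wide about y = 0.
- stop (a point): Middle of the face of the end stop, an aluminium block 16 mm high above the deck across the channel's far end; jig frame (70, 0, 20) mm. Two small hinge blocks, 14 mm high above the deck, stand at x = -117 and +66, y = 33 mm.
- clip (a joint): Angle of the steel spring clip (rad): 0 at rest (shut), growing to its limit 0.33 as the bar is pressed; it springs back. Its hinge line runs along the jig's x at y = 32, z = 21 mm. The jaw clears the carrier from 0.16; hold it at 0.20 to 0.33. Released on the carrier it rests at about 0.157. Pressing the bar takes 3 N at rest, 7 N at the limit.
- bar (a point): Point on the top line of the clip's round steel bar, moving with it, at x = -60 mm. The bar is 14 mm thick, along the jig's x from -112 to +53, axis at y = 62 mm, over bare table. Its top is 28 mm above the table at rest and sinks 9.7 mm at the clip's limit. A 3 mm plate at the height of its axis joins it to the hinge. Press it anywhere; a fingertip may slide along it.
- jaw (a point): Middle of the lower robot-side edge of the jaw's rubber pad, moving with the clip; jig frame (20, -7, 21) mm at rest: 7 mm above the deck, too low for the carrier. The pad spans x 20 to 50, y -14 to 0 mm. The arm above it reaches to y = 34; its top is 35 mm above the table at rest, up to 50 mm when lifted.
- carrier: Loose grey plastic carrier with a white test cassette in its top: flat slab 80 (x) x 36 (y) x 12 mm, 40 to 85 g. Origin at the centre of its underside; x as the jig's x, within 0.03 rad. It starts on the deck in the channel, its front edge (x = +40 mm) short of the jaw. Fully home, its origin is at x = 30 and its rear edge at x = -10 mm in the jig's frame.
- carrier_rear (a point): Centre of the carrier's rear (robot-side) end face, 6 mm above its underside (20 mm above the table when on the deck): push here or within 10 mm to either side.
- marker: Marker pen lying on the desk right of the jig, 130 mm long (along its x), 12 mm thick; bystander. Origin on its underside.
- cassette: Spare white test cassette lying on the desk right of the jig, 70 x 21 x 6 mm; bystander. Origin at the centre of its underside.
- dropper: Small capped dropper bottle, 28 mm across, 60 mm high, standing left of the jig; bystander. Origin at the centre of its underside.
- timer: White desk timer, 55 x 55 x 18 mm, left of the jig; bystander. Origin at the centre of its underside.
- tube_rack: Rack with eight capped tubes, 60 x 140 x 72 mm, far to one side; bystander. Origin at the centre of its underside.
- sanitiser: Clear bottle, 60 mm across, 160 mm high, far to one side; bystander. Origin at the centre of its underside.
- pouch_box: Cardboard box of pouches, 90 x 130 x 55 mm, far to one side; bystander. Origin at the centre of its underside.
Not all that is in view belongs to the job. Leave any red or turquoise look-alike of the jig alone.

How it is judged:
On the way, in this order (a step that is already met when the one before it is completed fails the run):
1. a fingertip holds the clip's bar down (clip above 0.17 rad) while the carrier is still short of the jaw (value of joint clip above 0.17 rad and contact force between the fingers and clip above 0.5 N and x of carrier in the frame of jig below -0.015 m), for 0.1 s.
2. the carrier is under the jaw, half-way along, pushed there with the clip still held down by a finger (value of joint clip above 0.17 rad and contact force between the fingers and clip above 0.5 N and x of carrier in the frame of jig above -0.005 m), for 0.02 s.
3. the carrier is home (within 3 mm of the end stop) with the clip still held down by a finger (value of joint clip above 0.17 rad and contact force between the fingers and clip above 0.5 N and x of carrier in the frame of jig above 0.027 m and z of carrier in the frame of jig below 0.017 m), for 0.1 s.
At the end, for the whole second after the job is handed in: The carrier lies flat on the deck within 3 mm of the end stop and at rest, and the released clip's jaw rests on top of it (clip angle 0.12 to 0.19 rad, pressing with more than 0.5 N) (x of carrier in the frame of jig above 0.027 m and z of carrier in the frame of jig below 0.017 m and value of joint clip between 0.12 and 0.19 rad and contact force between clip and carrier above 0.5 N and linear speed of carrier below 0.01 m/s); the robot touches nothing.
It fails at once if the carrier is lifted more than 8 mm off the deck or tipped by more than 0.3 rad (z of carrier in the frame of jig above 0.022 m or angle between carrier's own z axis and vertical above 0.3 rad).
It fails at once if the jaw drops onto the carrier while it is being pushed under (clip let go before the carrier is home) (x of carrier in the frame of jig between -0.015 and 0.022 m and contact force between clip and carrier above 1.5 N and value of joint clip above 0.1 rad).
It fails at once if something else on the desk is moved by more than 20 mm (distance of any of marker, cassette, dropper, timer, tube_rack, sanitiser, pouch_box from where it was at the start of the episode above 0.02 m).
It also fails if it takes over 48 s, if anything falls off the work surface, if the arm or the gripper's body presses on something with over 40 N, if the wrist force passes 120 N, or if a joint passes its speed limit or range.

### The arm

A 6-joint arm with a two-finger parallel gripper is mounted at the origin on the work surface. World frame = base frame: x ahead of the robot, y to its left, z up, the work surface at z = 0. Lengths are in m, angles in rad, forces in N, time in s.
With the tool pointing down it reaches from about 0.3 to 0.775 m from the base axis. Payload 14.6 kg.
Tool frame: the origin (TCP) lies midway between the tips of the shut fingers; the grasp point (between the pads) lies 19 mm behind it; z points along the fingers, y is the line along which they close (so a half turn about z gives the same grasp; the last joint's range is limited). The gripper opens to 94 mm and grips with 3 to 60 N. Pads are 16 mm wide; open, the fingers measure 119 mm over their backs; the gripper's body (75 mm by 177 mm) begins 78 mm behind the grasp point.
Start: joints at [1.113, 0.3, 1.521, -0, 1.321, -0.067], TCP at [0.21, 0.509, 0.205] pointing down, gripper open.
Joint ranges: [-3.03, 3.03], [-0.79, 2.21], [0.23, 2.52], [-1.04, 4.18], [0, 3.07], [-2.55, 2.55]. Speed limits (rad/s): [2.22, 2.22, 2.57, 3.14, 3.14, 3.14].

### API

Orientations are given as [roll, pitch, yaw] about the fixed x, y, z axes, in that order (R = Rz(yaw) Ry(pitch) Rx(roll)).
In Python, from station import * gives the robot as it stands.
- The arm moves only by the tool send_rows, never from a script. Its argument "targets" is a list of rows, each an object of numbers: "x", "y", "z": the shift along the world's x, y, z in units of 0.2 m (1.0 is 0.2 m); "spin": the turn about the world's z in units of pi/2 rad (1.0 is pi/2 rad); "claw": the finger opening in mm, from 0 to 94. A call has 1 to 20 rows; each row shifts and turns the commanded pose from where the row before left it; what a row does not reach is not made up. A row lasts 1/10 s, in which the tool goes at most 50 mm and 8.59 degrees, less where a joint would pass 70% of its speed; a pose out of reach is approached as far as the arm can. A call with a number of a shift or a turn outside -1 to 1 is refused whole. A call with a gripper value outside its range is refused whole. The fingers move at their own pace and stop on an object; "force" is the grip in N (left out, the last holds). Time passes only in rows, so rows that do not move let the fingers close. It gives the time, the measured TCP pose, the force, the opening and the grip force at its end, in the units of the state.
- get_obs(): the state, without advancing time (a new reading comes with each control period).
- camera(name): name is "scene" or "top"; returns the picture (384x512x3 uint8, blue, green, red); there is no depth.
- camera_model(name): a dict with "fovy" (degrees; the focal length in pixels is half the picture's height over the tangent of half this angle, whatever the lens; pixels are square), "cx", "cy" (the principal point, pixels), "T" (4x4, takes a point from camera to world coordinates). Camera axes: x right, y down, z forward; pixel columns grow to the right and rows downward; lengths in m; the calibration is good to about 2 mm. A picture is of the moment at which its call begins. camera_model takes no time and is no camera call.
- hand_in(): hands the job in; it is judged then, once.
The state is a dict: "time_s": time; "qpos": joint angles; "joint_vel": joint speeds; "tau": joint torques, N m; "ee_pos": TCP position; "eef_rot": TCP orientation; "force": force on the tool from outside, world axes, zero at the start; "moment": the same for the moment, N m; "grip_width": finger opening in m; "grip_force": force on a finger pad.
Only numpy, scipy, OpenCV 4.12 (cv2) and the standard library are available. Lean on these libraries where they do the work, as an engineer would, in place of code of your own. Each camera call takes 0.05 s, during which the arm holds its last target. There are 200 camera calls.

## Working session

There is one attempt and no reset: what is moved stays moved. The work goes in short steps, Python scripts to look and compute and a tool call to move; the robot and the scene stay as the last step left them, time stands still between calls to the robot, and variables do not carry over. Pictures are saved under pics/ and viewed, at most 10 in all, crops included, and the job is handed in when it is done.

Besides the shell and the picture viewer there is one more tool, called after ">>>" as name(argument=value, ...), one argument or row to a line, values as JSON. send_rows: Moves the arm, as the interface text tells. Its arguments: {"type":"object","properties":{"targets":{"type":"array"},"force":{"type":"number"}},"required":["targets"]}

```bash
mkdir -p pics; ls; python3 - <<'E'
from station import *
import cv2
for n in("scene","top"):
    cv2.imwrite(f"pics/{n}0.png",cv2.resize(camera(n),(800,600),interpolation=cv2.INTER_CUBIC)); m=camera_model(n); print(n,m)
o=get_obs();print(o)
E
```

```text
pics
scene {'fovy': 56.99418285356953, 'cx': 254.9823222145791, 'cy': 194.67264325178797, 'T': array([[-0.23902828,  0.69610837, -0.67697757,  1.27929157],
       [ 0.97095186,  0.17914416, -0.15861855,  0.15725538],
       [ 0.01086088, -0.69522695, -0.71870824,  0.80584836],
       [ 0.        ,  0.        ,  0.        ,  1.        ]])}
top {'fovy': 57.460139141583525, 'cx': 256.1028005839937, 'cy': 193.01625800467056, 'T': array([[ 0.01339952, -0.98388478,  0.17830086,  0.39029405],
       [-0.99962276, -0.00890547,  0.02598138, -0.00495512],
       [-0.02397483, -0.17858173, -0.98363295,  1.02502401],
       [ 0.        ,  0.        ,  0.        ,  1.        ]])}
{'time_s': 0.1, 'qpos': array([ 1.11341494e+00,  3.00395275e-01,  1.52154032e+00, -1.31942778e-05,
        1.32069304e+00, -6.65827607e-02]), 'joint_vel': array([-1.10224265e-04, -1.97219871e-03, -2.86494082e-03,  5.01743903e-04,
        2.63874402e-05,  2.71257845e-04]), 'tau': array([-3.03911329e-04, -5.32643151e+01, -3.53281188e+01,  7.09141698e-02,
        2.35291250e-02, -5.97780036e-05]), 'ee_pos': array([0.20939936, 0.50831536, 0.20494516]), 'eef_rot': array([-3.14055811e+00, -5.61758176e-05,  2.75079727e+00]), 'force': array([ 0.37372859,  0.85381542, -0.46798997]), 'moment': array([-0.02064347, -0.02181179, -0.03104197]), 'grip_force': 0.0, 'grip_width': 0.09411215575570679}
```

View pics/scene0.png

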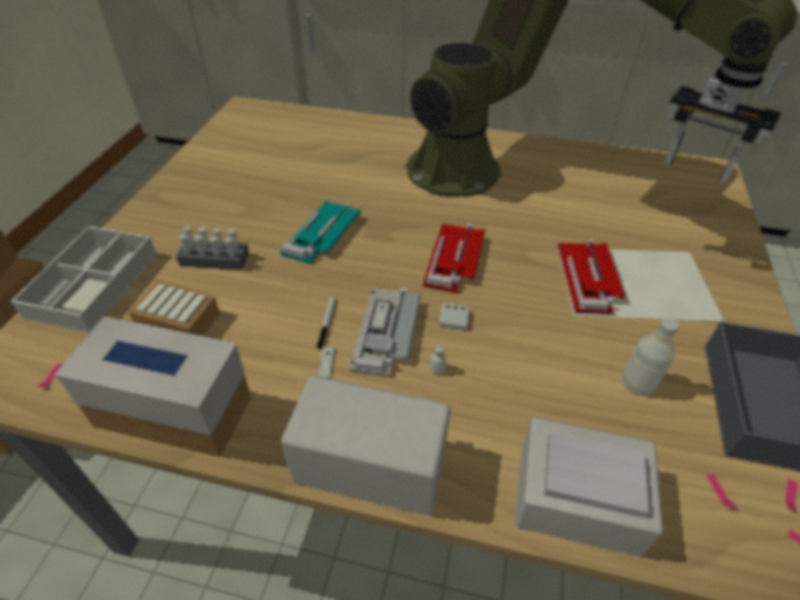

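View pics/top0.png

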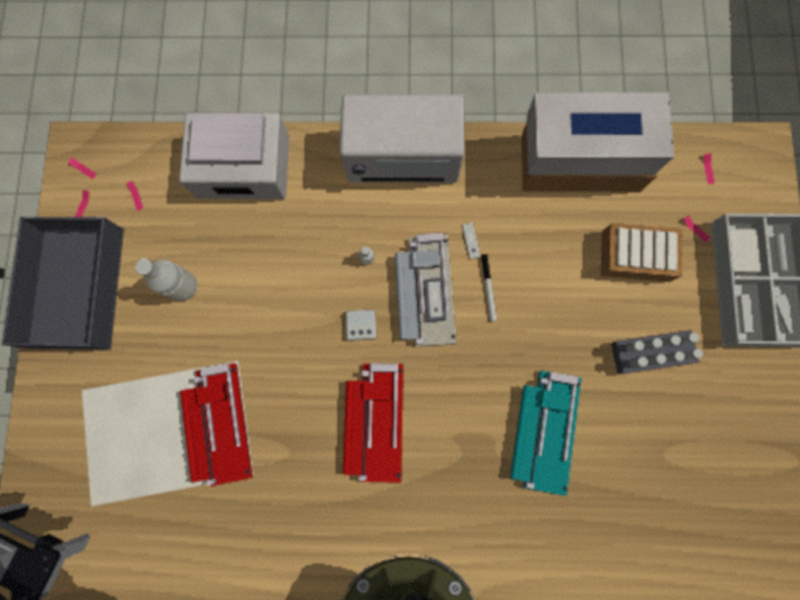

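The top view shows four jigs: white/grey at (426,290), two red ones at (215,425) and (375,423), and a turquoise one at (547,433). Only the white/grey one matches the white base with the grey carrier, so I'll confirm it in an enlarged crop.

```bash
python3 - <<'E'
from station import *
import cv2
a=camera("top")[140:230,215:335]; b=camera("scene")[175:245,205:305]
cv2.imwrite("pics/c1.png",cv2.resize(a,None,fx=6.6666,fy=6.6666,interpolation=cv2.INTER_CUBIC))
cv2.imwrite("pics/c2.png",cv2.resize(b,None,fx=8,fy=8,interpolation=cv2.INTER_CUBIC))
E
```

```text
(no output)
```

View pics/c1.png

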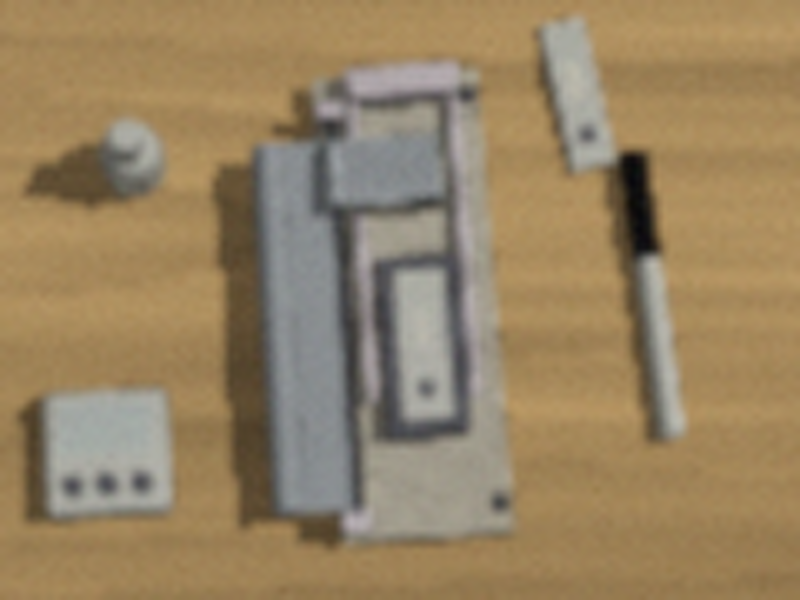

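View pics/c2.png

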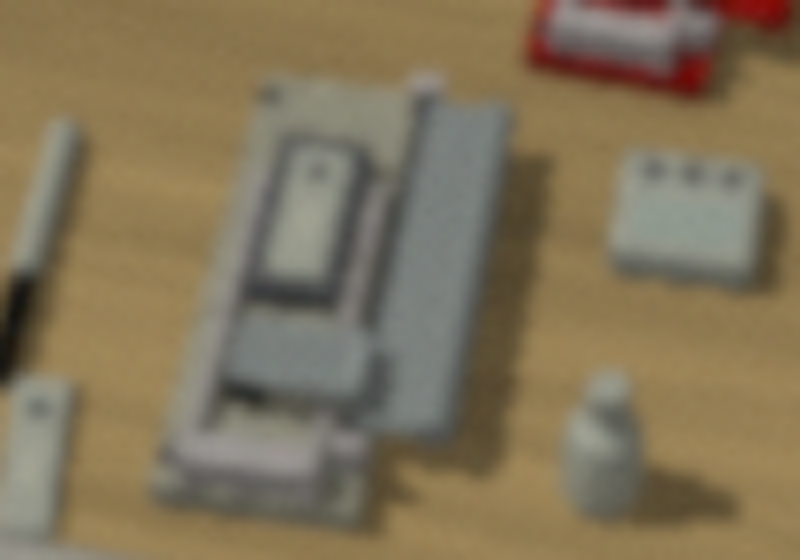

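The crop confirms it: grey carrier with its cassette at about (425,350), and the bar on the left at (300,330). The jaw is at (388,170), the stop at (400,80). Next I'll fit the jig and carrier poses using both views.

```bash
cat > fit.py <<'E'
from station import *
import numpy as np
from scipy.optimize import least_squares
def proj(n,P):
    m=camera_model(n); T=m["T"]; f=192/np.tan(np.radians(m["fovy"])/2)
    c=(P-T[:3,3])@T[:3,:3]; return np.c_[m["cx"]+f*c[:,0]/c[:,2], m["cy"]+f*c[:,1]/c[:,2]]
crop={"top":(215,140,6.6667),"scene":(205,175,8)}
def fit(d,x0):
    def res(p):
        c,s=np.cos(p[2]),np.sin(p[2]); R=np.array([[c,-s,0],[s,c,0],[0,0,1]]); out=[]
        for n,l in d.items():
            a=np.array(l,float); x,y,k=crop[n]; uv=np.array([x,y])+(a[:,3:]+.5)/k-.5
            out.append(proj(n,a[:,:3]/1000@R.T+[p[0],p[1],0])-uv)
        return np.vstack(out).ravel()
    r=least_squares(res,x0,loss="soft_l1"); return r.x,r.fun.reshape(-1,2).round(1)
E
python3 - <<'E'
from fit import *
J={"top":[(-125,-35,14,512,532),(-125,40,14,343,543),(85,-35,14,478,68),(-112,69,21,276,515),(53,69,21,255,147)],
"scene":[(-125,-35,14,262,78),(85,-35,14,163,465),(53,69,21,450,440),(-112,69,21,512,103),(85,40,14,365,510)]}
C={"top":[(-40,18,26,388,437),(-40,-18,26,467,432),(40,18,26,378,262),(40,-18,26,460,255)],
"scene":[(40,-18,26,245,290),(40,18,26,338,295),(-40,-18,26,285,138),(-40,18,26,365,145)]}
j,r=fit(J,[.55,-.05,0]);print(j,r.tolist())
c,r=fit(C,[.55,-.05,0]);print(c,r.tolist())
for d in ("top","scene"):
  print(fit({d:J[d]},j)[0],fit({d:C[d]},c)[0])
R=lambda t:np.array([[np.cos(t),-np.sin(t)],[np.sin(t),np.cos(t)]])
print("carrier in jig",(c[:2]-j[:2])@R(j[2]),c[2]-j[2])
E
```

```text
[ 0.61910031 -0.03857286  0.08039305] [[0.8, -0.1], [0.2, 0.1], [-0.1, -0.2], [-0.1, 0.2], [-0.6, 0.1], [0.4, -1.1], [-1.7, 1.8], [0.8, -0.5], [0.8, 0.9], [-0.6, -0.2]]
[ 0.57802858 -0.04241552  0.07367325] [[0.1, -0.1], [0.8, -0.2], [-0.3, -1.0], [-0.2, -0.7], [-0.3, -1.1], [0.1, -0.1], [0.0, -1.1], [1.5, -0.5]]
[ 0.6190506  -0.03889259  0.07101094] [ 0.57661381 -0.042148    0.05465787]
[ 0.61915799 -0.03847331  0.09556739] [ 0.58111021 -0.04267058  0.10988531]
carrier in jig [-0.04124767 -0.00053193] -0.006719800506803139
```

>>> send_rows(
  targets=[
    {"x": 0.102,"y": -0.175,"spin": 0.02,"claw": 52},
    {"x": 0.102,"y": -0.175,"spin": 0.02,"claw": 52},
    {"x": 0.102,"y": -0.175,"spin": 0.02,"claw": 52},
    {"x": 0.102,"y": -0.175,"spin": 0.02,"claw": 52},
    {"x": 0.102,"y": -0.175,"spin": 0.02,"claw": 52},
    {"x": 0.102,"y": -0.175,"spin": 0.02,"claw": 52},
    {"x": 0.102,"y": -0.175,"spin": 0.02,"claw": 52},
    {"x": 0.102,"y": -0.175,"spin": 0.02,"claw": 52},
    {"x": 0.102,"y": -0.175,"spin": 0.02,"claw": 52},
    {"x": 0.102,"y": -0.175,"spin": 0.02,"claw": 52},
    {"x": 0.102,"y": -0.175,"spin": 0.02,"claw": 52},
    {"x": 0.102,"y": -0.175,"spin": 0.02,"claw": 52},
    {"x": 0.102,"y": -0.175,"spin": 0.02,"claw": 52},
    {"x": 0.102,"y": -0.175,"spin": 0.02,"claw": 52},
    {"x": 0.102,"y": -0.175,"spin": 0.02,"claw": 52},
    {},
    {},
    {},
  ],
)

```text
schema error: expected keys x, y, z, spin, claw
```

>>> send_rows(
  targets=[
    {"x": 0.102,"y": -0.175,"z": 0,"spin": 0.02,"claw": 52},
    {"x": 0.102,"y": -0.175,"z": 0,"spin": 0.02,"claw": 52},
    {"x": 0.102,"y": -0.175,"z": 0,"spin": 0.02,"claw": 52},
    {"x": 0.102,"y": -0.175,"z": 0,"spin": 0.02,"claw": 52},
    {"x": 0.102,"y": -0.175,"z": 0,"spin": 0.02,"claw": 52},
    {"x": 0.102,"y": -0.175,"z": 0,"spin": 0.02,"claw": 52},
    {"x": 0.102,"y": -0.175,"z": 0,"spin": 0.02,"claw": 52},
    {"x": 0.102,"y": -0.175,"z": 0,"spin": 0.02,"claw": 52},
    {"x": 0.102,"y": -0.175,"z": 0,"spin": 0.02,"claw": 52},
    {"x": 0.102,"y": -0.175,"z": 0,"spin": 0.02,"claw": 52},
    {"x": 0.102,"y": -0.175,"z": 0,"spin": 0.02,"claw": 52},
    {"x": 0.102,"y": -0.175,"z": 0,"spin": 0.02,"claw": 52},
    {"x": 0.102,"y": -0.175,"z": 0,"spin": 0.02,"claw": 52},
    {"x": 0.102,"y": -0.175,"z": 0,"spin": 0.02,"claw": 52},
    {"x": 0.102,"y": -0.175,"z": 0,"spin": 0.02,"claw": 52},
    {"x": 0,"y": 0,"z": 0,"spin": 0,"claw": 52},
    {"x": 0,"y": 0,"z": 0,"spin": 0,"claw": 52},
    {"x": 0,"y": 0,"z": 0,"spin": 0,"claw": 52},
  ],
)

```text
time_s: 2.0
ee_pos: [0.5151, -0.0157, 0.2054]
eef_rot: [3.141, -0.0, -3.061]
force: [-0.1, 0.0, 0.2]
grip_width: 0.0521
grip_force: 0.0
```

>>> send_rows(
  targets=[
    {"x": 0,"y": 0,"z": -0.18,"spin": 0,"claw": 52},
    {"x": 0,"y": 0,"z": -0.18,"spin": 0,"claw": 52},
    {"x": 0,"y": 0,"z": -0.18,"spin": 0,"claw": 52},
    {"x": 0,"y": 0,"z": -0.12,"spin": 0,"claw": 52},
    {"x": 0,"y": 0,"z": -0.12,"spin": 0,"claw": 52},
    {"x": 0,"y": 0,"z": 0,"spin": 0,"claw": 52},
    {"x": 0,"y": 0,"z": 0,"spin": 0,"claw": 52},
  ],
)

```text
time_s: 2.7
ee_pos: [0.5155, -0.0158, 0.0502]
eef_rot: [3.142, 0.0, -3.06]
force: [-0.2, -0.1, 0.8]
grip_width: 0.0518
grip_force: 0.0
```

```bash
python3 - <<'E'
from fit import *
import cv2
print(get_obs()["ee_pos"],get_obs()["force"])
b=camera("scene")[165:240,205:305]
cv2.imwrite("pics/c3.png",cv2.resize(b,None,fx=8,fy=8,interpolation=cv2.INTER_CUBIC))
# predicted tip centres in crop
p=get_obs()["ee_pos"]; d=np.array([-np.sin(.08),np.cos(.08),0])*.032
print((proj("scene",np.array([p+d,p-d]))-[205,165])*8)
E
```

```text
[ 0.51554828 -0.0157534   0.05022994] [-0.21645486 -0.09266652  0.84965798]
[[498.18153051 149.90049439]
 [333.65230817 130.01440863]]
```

View pics/c3.png

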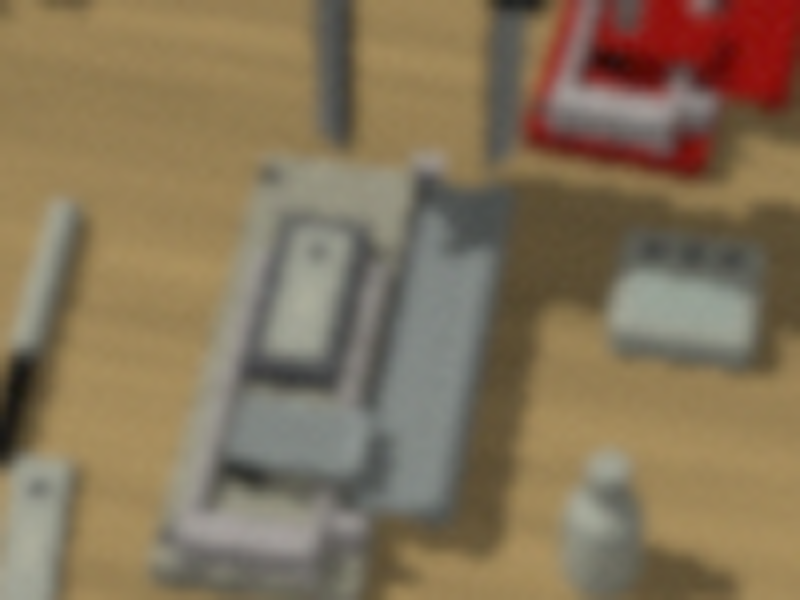

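The fingertips at (338,145) and (497,160) match the predicted positions. The carrier finger is behind the carrier and the bar finger is over the bar. Lowering to press now.

>>> send_rows(
  targets=[
    {"x": 0,"y": 0,"z": -0.05,"spin": 0,"claw": 52},
    {"x": 0,"y": 0,"z": -0.05,"spin": 0,"claw": 52},
    {"x": 0,"y": 0,"z": -0.012,"spin": 0,"claw": 52},
    {"x": 0,"y": 0,"z": -0.012,"spin": 0,"claw": 52},
    {"x": 0,"y": 0,"z": -0.012,"spin": 0,"claw": 52},
    {"x": 0,"y": 0,"z": -0.012,"spin": 0,"claw": 52},
    {"x": 0,"y": 0,"z": 0,"spin": 0,"claw": 52},
    {"x": 0,"y": 0,"z": 0,"spin": 0,"claw": 52},
  ],
)

```text
time_s: 3.55
ee_pos: [0.5157, -0.0166, 0.0202]
eef_rot: [-3.141, 0.001, -3.061]
force: [-1.3, 1.4, 6.4]
grip_width: 0.0524
grip_force: 2.9
```

```bash
python3 - <<'E'
from fit import *
import cv2
o=get_obs();print(o["ee_pos"],o["force"],o["moment"])
b=camera("scene")[165:240,205:305]
cv2.imwrite("pics/c4.png",cv2.resize(b,None,fx=8,fy=8,interpolation=cv2.INTER_CUBIC))
E
```

```text
[ 0.51573914 -0.0165671   0.02018808] [-1.31498736  1.36851373  6.43390444] [0.19432398 0.34279468 0.03830847]
```

View pics/c4.png

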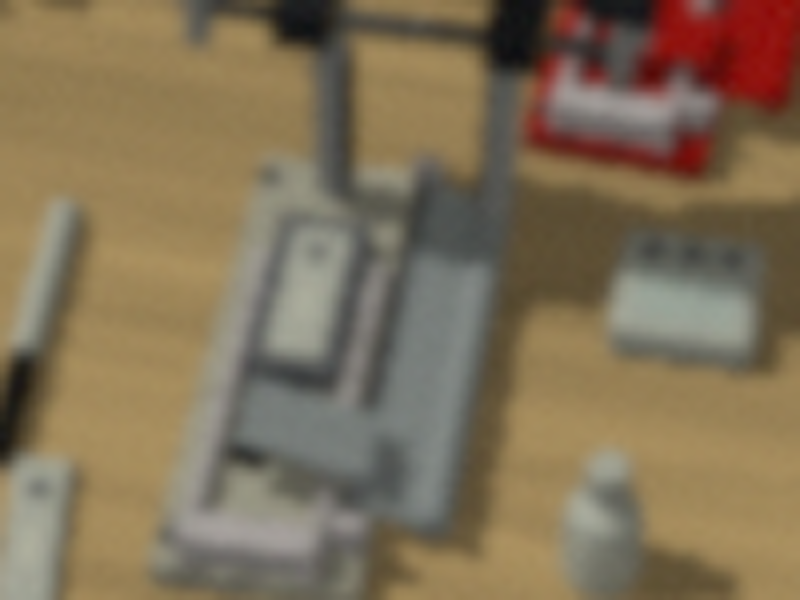

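The jaw is visibly raised at (310,425), and about 6 N on the bar means the clip is near 0.25 rad. The carrier is still short of the jaw. Now pushing it along the channel.

>>> send_rows(
  targets=[
    {"x": 0.02,"y": 0.0016,"z": 0,"spin": 0,"claw": 52},
    {"x": 0.02,"y": 0.0016,"z": 0,"spin": 0,"claw": 52},
    {"x": 0.02,"y": 0.0016,"z": 0,"spin": 0,"claw": 52},
    {"x": 0.02,"y": 0.0016,"z": 0,"spin": 0,"claw": 52},
    {"x": 0.02,"y": 0.0016,"z": 0,"spin": 0,"claw": 52},
    {"x": 0.02,"y": 0.0016,"z": 0,"spin": 0,"claw": 52},
    {"x": 0.02,"y": 0.0016,"z": 0,"spin": 0,"claw": 52},
    {"x": 0.02,"y": 0.0016,"z": 0,"spin": 0,"claw": 52},
  ],
)

```text
time_s: 4.4
ee_pos: [0.5472, -0.0144, 0.02]
eef_rot: [-3.141, -0.001, -3.061]
force: [-5.2, -2.5, 6.8]
grip_width: 0.0519
grip_force: 3.8
```

```bash
python3 - <<'E'
from fit import *
import cv2
o=get_obs();print(o["ee_pos"],o["force"],o["moment"])
b=camera("scene")[165:240,205:305]
cv2.imwrite("pics/c5.png",cv2.resize(b,None,fx=8,fy=8,interpolation=cv2.INTER_CUBIC))
E
```

```text
[ 0.54715419 -0.01438882  0.01996885] [-5.20099039 -2.53678966  6.80409304] [-0.54159395  1.11198738  0.11343555]
```

View pics/c5.png

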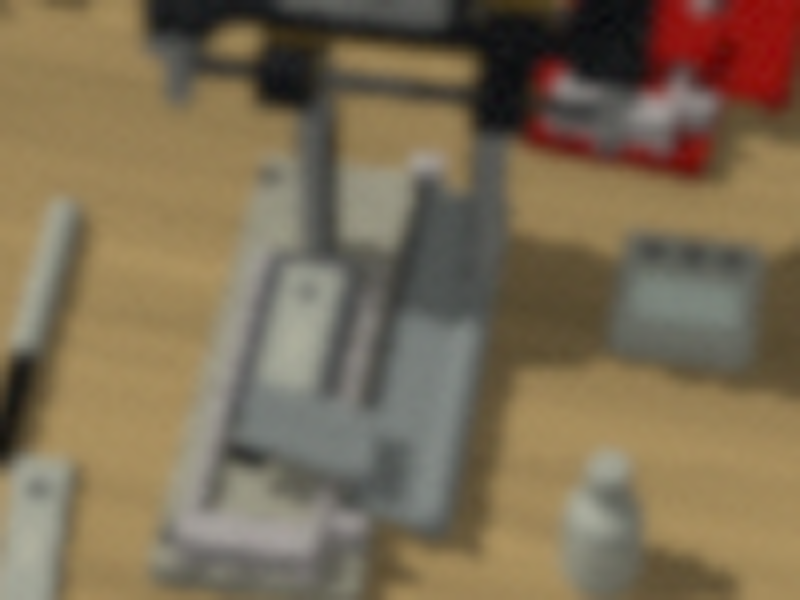

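The carrier is moving with the finger: rear edge at about (310,255), front at the raised jaw. The jaw stays up, so I'll keep pushing.

>>> send_rows(
  targets=[
    {"x": 0.02,"y": 0.0016,"z": 0,"spin": 0,"claw": 52},
    {"x": 0.02,"y": 0.0016,"z": 0,"spin": 0,"claw": 52},
    {"x": 0.02,"y": 0.0016,"z": 0,"spin": 0,"claw": 52},
    {"x": 0.02,"y": 0.0016,"z": 0,"spin": 0,"claw": 52},
    {"x": 0.02,"y": 0.0016,"z": 0,"spin": 0,"claw": 52},
    {"x": 0.02,"y": 0.0016,"z": 0,"spin": 0,"claw": 52},
    {"x": 0.02,"y": 0.0016,"z": 0,"spin": 0,"claw": 52},
    {"x": 0.02,"y": 0.0016,"z": 0,"spin": 0,"claw": 52},
    {"x": 0.02,"y": 0.0016,"z": 0,"spin": 0,"claw": 52},
    {"x": 0.02,"y": 0.0016,"z": 0,"spin": 0,"claw": 52},
    {"x": 0.02,"y": 0.0016,"z": 0,"spin": 0,"claw": 52},
  ],
)

```text
time_s: 5.55
ee_pos: [0.5912, -0.011, 0.02]
eef_rot: [-3.141, -0.001, -3.061]
force: [-5.8, -3.4, 6.9]
grip_width: 0.0523
grip_force: 3.8
```

>>> send_rows(
  targets=[
    {"x": 0.01,"y": 0.0008,"z": 0,"spin": 0,"claw": 52},
    {"x": 0.01,"y": 0.0008,"z": 0,"spin": 0,"claw": 52},
    {"x": 0,"y": 0,"z": 0,"spin": 0,"claw": 52},
  ],
)

```text
time_s: 5.85
ee_pos: [0.5954, -0.0107, 0.0201]
eef_rot: [-3.141, -0.001, -3.061]
force: [-3.4, -3.5, 6.1]
grip_width: 0.0525
grip_force: 3.6
```

>>> send_rows(
  targets=[
    {"x": 0.01,"y": 0.0008,"z": 0,"spin": 0,"claw": 52},
    {"x": 0.01,"y": 0.0008,"z": 0,"spin": 0,"claw": 52},
    {"x": 0,"y": 0,"z": 0,"spin": 0,"claw": 52},
  ],
)

```text
time_s: 6.15
ee_pos: [0.5986, -0.0104, 0.02]
eef_rot: [-3.141, -0.003, -3.061]
force: [-8.5, -3.7, 8.9]
grip_width: 0.052
grip_force: 7.4
```

>>> send_rows(
  targets=[
    {"x": 0.01,"y": 0.0008,"z": 0,"spin": 0,"claw": 52},
    {"x": 0,"y": 0,"z": 0,"spin": 0,"claw": 52},
  ],
)

```text
time_s: 6.35
ee_pos: [0.5991, -0.0103, 0.0198]
eef_rot: [-3.141, -0.007, -3.062]
force: [-20.9, -3.8, 17.3]
grip_width: 0.0522
grip_force: 13.7
```

The push force rose sharply at TCP x = 0.599, against 0.5987 predicted for home, so the carrier is on the stop. I'll back off a few mm with the bar still held, then check.

>>> send_rows(
  targets=[
    {"x": -0.01,"y": -0.0008,"z": 0,"spin": 0,"claw": 52},
    {"x": -0.01,"y": -0.0008,"z": 0,"spin": 0,"claw": 52},
    {"x": -0.01,"y": -0.0008,"z": 0,"spin": 0,"claw": 52},
    {"x": 0,"y": 0,"z": 0,"spin": 0,"claw": 52},
  ],
)

```text
time_s: 6.75
ee_pos: [0.5967, -0.0105, 0.0209]
eef_rot: [-3.141, 0.003, -3.062]
force: [2.5, -3.0, 5.4]
grip_width: 0.0521
grip_force: 3.1
```

```bash
python3 - <<'E'
from fit import *
import cv2
o=get_obs();print(o["ee_pos"],o["force"],o["moment"])
b=camera("scene")[165:240,205:305]
cv2.imwrite("pics/c6.png",cv2.resize(b,None,fx=8,fy=8,interpolation=cv2.INTER_CUBIC))
E
```

```text
[ 0.59666574 -0.01050384  0.02088207] [ 2.46579507 -2.95178098  5.40850904] [-0.22368395 -0.5219352  -0.07832911]
```

View pics/c6.png

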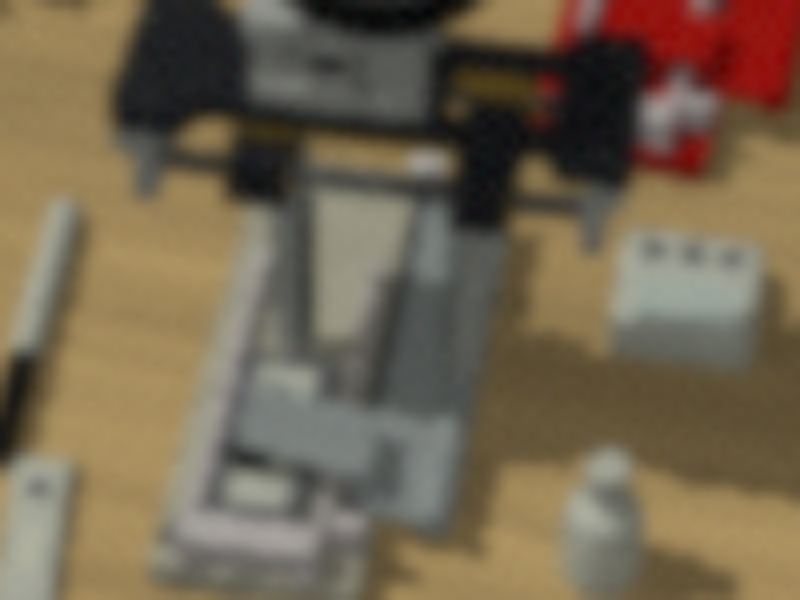

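The carrier is home: its front dark edge sits against the stop at about (260,505), and the jaw is still raised. Backing off slightly more, then lifting straight up to release the bar.

>>> send_rows(
  targets=[
    {"x": -0.01,"y": -0.0008,"z": 0,"spin": 0,"claw": 52},
    {"x": 0,"y": 0,"z": 0.01,"spin": 0,"claw": 52},
    {"x": 0,"y": 0,"z": 0.01,"spin": 0,"claw": 52},
    {"x": 0,"y": 0,"z": 0.02,"spin": 0,"claw": 52},
    {"x": 0,"y": 0,"z": 0.05,"spin": 0,"claw": 52},
    {"x": 0,"y": 0,"z": 0.1,"spin": 0,"claw": 52},
    {"x": -0.1,"y": 0,"z": 0.15,"spin": 0,"claw": 52},
    {"x": -0.2,"y": 0,"z": 0.15,"spin": 0,"claw": 52},
    {"x": -0.2,"y": 0,"z": 0.15,"spin": 0,"claw": 52},
    {"x": -0.2,"y": 0,"z": 0.1,"spin": 0,"claw": 52},
    {"x": 0,"y": 0,"z": 0,"spin": 0,"claw": 52},
    {"x": 0,"y": 0,"z": 0,"spin": 0,"claw": 52},
  ],
)

```text
time_s: 8.0
ee_pos: [0.4537, -0.0102, 0.1689]
eef_rot: [-3.141, 0.002, -3.061]
force: [0.5, -0.4, 0.4]
grip_width: 0.0519
grip_force: 0.0
```

```bash
python3 - <<'E'
from fit import *
import cv2
o=get_obs();print(o["ee_pos"],o["force"],o["moment"])
b=camera("top")[140:230,215:335]
cv2.imwrite("pics/c7.png",np.vstack([cv2.resize(b,(400,300),interpolation=cv2.INTER_CUBIC),cv2.resize(camera("scene")[165:240,205:305],(400,300),interpolation=cv2.INTER_CUBIC)]))
E
```

```text
[ 0.45367978 -0.01023713  0.16892879] [ 0.47421502 -0.43047496  0.35619016] [ 0.03618275 -0.00812235 -0.03198425]
```

View pics/c7.png

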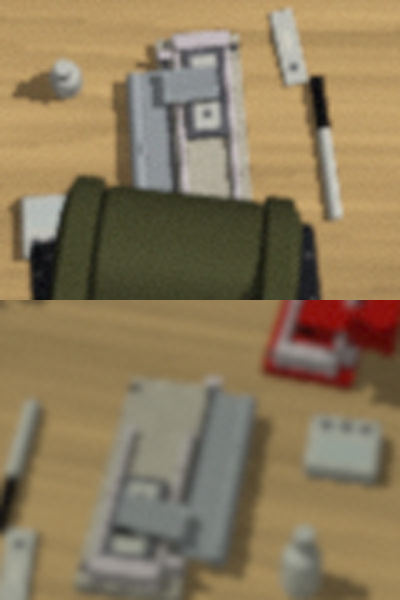

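```bash
python3 - <<'E'
from fit import *
j=np.array([.619,-.0387]);t=.077;R=np.array([[np.cos(t),-np.sin(t)],[np.sin(t),np.cos(t)]])
import cv2
for n,o in(("top",(215,140)),("scene",(205,165))):
  print(n)
  for x in(-10,-16):
    P=np.array([[*(R@[x/1000,y/1000]+j),.026] for y in(-18,18)]); print(x,((proj(n,P)-o)*8).round())
b=[cv2.resize(camera(n)[y:y+35,x:x+50],None,fx=8,fy=8,interpolation=cv2.INTER_CUBIC) for n,x,y in(("top",250,145),("scene",230,200))]
cv2.imwrite("pics/c8.png",np.hstack(b))
for n,o in(("top",(250,145)),("scene",(230,200))):
  for x in(-10,-16):
    P=np.array([[*(R@[x/1000,y/1000]+j),.026] for y in(-18,18)]); print(n,x,((proj(n,P)-o)*8).round().tolist())
E
```

```text
top
-10 [[547. 321.]
 [448. 327.]]
-16 [[548. 337.]
 [449. 343.]]
scene
-10 [[246. 340.]
 [342. 353.]]
-16 [[249. 328.]
 [344. 341.]]
top -10 [[267.0, 281.0], [168.0, 287.0]]
top -16 [[268.0, 297.0], [169.0, 303.0]]
scene -10 [[46.0, 60.0], [142.0, 73.0]]
scene -16 [[49.0, 48.0], [144.0, 61.0]]
```

View pics/c8.png

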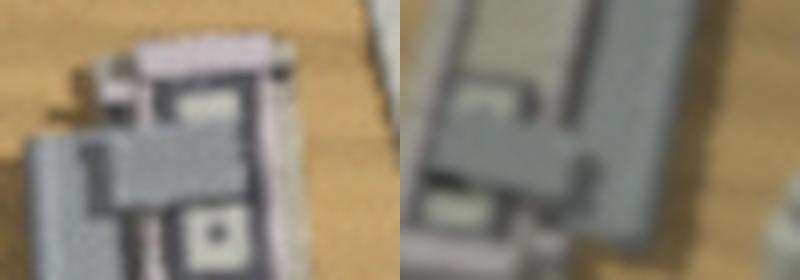

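The carrier's rear edge appears where the fit predicts for home, and the jaw is down on the carrier. Handing in.

```bash
python3 -c "
from station import *
print(hand_in())"
```

```text
the job is handed in; nothing more can be done
None
```

The carrier was pushed home against the end stop with the clip held down throughout, the jaw was then released onto it, the arm moved clear, and the job is handed in; no verdict came back.

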